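Pack the red-handled tamper into the demo case

ROBOT

A 6-joint arm with a two-finger parallel gripper is mounted at the origin on the work surface. World frame = base frame: x ahead of the robot, y to its left, z up, the work surface at z = 0. Lengths are in m, angles in rad, forces in N, time in s.
With the tool pointing down it reaches from about 0.35 to 0.975 m from the base axis. Payload 4.9 kg.
Tool frame: the origin (TCP) lies on the front face of the gripper's body, between the roots of the fingers; the fingertips stand ctrl.finger_overhang ahead of it and the grasp point (between the pads) lies 54 mm ahead of it (ctrl.finger_overhang is the distance from the TCP to the fingertips, in m); z points along the fingers, y is the line along which they close (so a half turn about z gives the same grasp; the last joint's range is limited). The gripper opens to 85 mm and grips with 20 to 120 N. Pads are 22 mm wide; open, the fingers measure 114 mm over their backs; the gripper's body (76 mm by 85 mm) begins 54 mm behind the grasp point. The pads swing forward as they close: fully open they stand 13 mm farther back than shut.
Start: joints at [-1.349, 0.053, 1.613, -0, 1.476, -0.119], TCP at [0.209, -0.589, 0.304] pointing down, gripper open.
Joint ranges: [-3.01, 3.01], [-1.01, 2.22], [0.06, 2.58], [-1.02, 4.17], [0.09, 2.62], [-3.14, 3.14]. Speed limits (rad/s): [2.57, 2.57, 3.14, 3.14, 3.14, 3.14].

INTERFACE

Orientations are given as a rotation vector (axis times angle).
In Python, from station import ctrl, vision gives the robot as it stands. The module is installed in compiled form; this text tells all that it offers.
- The arm moves only by the tool drive_tool, never from a script. Its argument "rows" is a list of rows, each a list of 2 entries, a list of its own where there are three numbers: the shift along the tool's x, y, z in m, then the turn about the tool's z in rad. A call has 1 to 10 rows; each row shifts and turns the commanded pose from where the row before left it, along the tool's axes as they then stand; what a row does not reach is not made up. A row lasts 1/10 s, in which the tool goes at most 50 mm and 8.59 degrees, less where a joint would pass 70% of its speed; a pose out of reach is approached as far as the arm can. A call with a gripper value outside its range is refused whole. "jaw" is the closure, from 0 (fully open) to 1 (shut), set as the call begins (left out, the last holds). The fingers move at their own pace and stop on an object; "grip_force" is the grip in N (left out, the last holds). Time passes only in rows, so rows that do not move let the fingers close. It gives the time, the measured TCP pose, the force, the opening and the grip force at its end, in the units of the state.
- ctrl.get_obs(): the state, without advancing time (a new reading comes with each control period).
- vision.get_image(name): name is "scene" or "side" or "wrist"; returns a dict with "image" (400x640x3 uint8, blue, green, red), "vertical_fov" (degrees; the focal length in pixels is half the picture's height over the tangent of half this angle, whatever the lens; pixels are square), "cx", "cy" (the principal point, pixels), "R" (3x3) and "t" (3): a world point X has camera coordinates R X + t. Camera axes: x right, y down, z forward; pixel columns grow to the right and rows downward; lengths in m; the calibration is good to about 2 mm. A picture is of the moment at which its call begins. There is no depth.
- ctrl.finish_job(): hands the job in; it is judged then, once.
The state is a dict: "t": time; "q": joint angles; "dq": joint speeds; "effort": joint torques, N m; "tool_pos": TCP position; "tool_rot": TCP orientation; "contact_force": force on the tool from outside, world axes, zero at the start; "wrist_torque": the same for the moment, N m; "opening": finger opening in m; "grip_force": force on a finger pad.
Only numpy, scipy, OpenCV 4.12 (cv2) and the standard library are available. Lean on these libraries where they do the work, as an engineer would, in place of code of your own. Each camera call takes 0.05 s, during which the arm holds its last target. There are 200 camera calls.

TASK

We are packing up the coffee tasting stand: pick up the tamper with the red handle and press it, base down and upright, into the empty round foam cutout of the case until its base is fully home, flush with the foam, then let go. Leave the black-handled tamper and the paper cup standing where they are.

Things in the scene. Friction and masses are not known exactly. Their poses are not given: they have to be found in the camera images.
- tamper_red: Coffee tamper with a RED handle, to be packed; stands loose and upright. Round about z (up): steel base 58 mm diameter, 0 to 28 mm up, 3 mm bevel under its edge; neck 18 mm diameter to 42 mm; straight cylindrical handle, to grip, 34 mm diameter, 42 to 92 mm up. 0.3 to 0.5 kg. Origin: centre of its underside. Home, it is 28 mm below the foam top and the steel base is flush.
- cutout (a point): Mouth centre of the empty round cutout in dark foam, at foam top (45 mm up), z up. 28 mm deep, hard floor; 6 springy grey lips, 68 mm across at the top, sloping to 54 mm at 12 mm depth, then straight; each yields 9 mm. Push needed: 6-12 N. It fills half of a fixed 135 x 255 mm open case, rim 50 mm up; the other half holds a white scale 51 mm up. Lid (22 mm high) lies flat beyond it.
- tamper_black: The same tamper but with a BLACK handle; same sizes, standing upright. A bystander: leave it. Origin: centre of the underside of the base.
- cup: White empty paper cup, 74 mm across the rim, 85 mm tall, light, standing upright. A bystander: leave it. Origin: centre of its underside.
Not all that is in view belongs to the job. Leave any brown or orange look-alike of the tamper_red alone.

How it is judged:
By the outcome, as a careful person would: the job done as asked, in the order asked, and still so for the second after the job is handed in, with the robot touching nothing.
It also fails if it takes over 40 s, if anything falls off the work surface, if the arm or the gripper's body presses on something with over 40 N, if the wrist force passes 120 N, or if a joint passes its speed limit or range.

## Working session

There is one attempt and no reset: what is moved stays moved. The work goes in short steps, Python scripts to look and compute and a tool call to move; the robot and the scene stay as the last step left them, time stands still between calls to the robot, and variables do not carry over. Pictures are saved under pics/ and viewed, at most 10 in all, crops included, and the job is handed in when it is done.

Besides the shell and the picture viewer there is one more tool, called after "Emit:" in YAML: its name, and indented under it one key for each argument. drive_tool: Moves the arm, as the interface text tells. Its arguments: {"type":"object","properties":{"rows":{"type":"array","items":{"type":"array"}},"jaw":{"type":"number"},"grip_force":{"type":"number"}},"required":["rows"]}

```bash
mkdir -p pics
python3 - <<'E'
from station import ctrl, vision
import cv2,pickle
d={}
for n in("scene","side","wrist"):
    v=vision.get_image(n); d[n]=v; cv2.imwrite(f"pics/{n}0.png",v["image"])
    print(n,v["vertical_fov"],v["cx"],v["cy"],v["R"],v["t"])
pickle.dump(d,open("d0.pkl","wb"))
print(ctrl.get_obs(),ctrl.finger_overhang)
E
```

```text
scene 48.15770520819743 316.1269123259901 201.22541954431856 [[-0.57120947  0.82080257  0.00169599]
 [ 0.65598368  0.45774941 -0.60012573]
 [-0.49336108 -0.34168496 -0.79990389]] [ 0.26744407 -0.35724067  1.25015293]
side 54.490871592323494 322.77279870658066 204.06877139856493 [[ 0.86891615 -0.49488696 -0.00846319]
 [-0.32394121 -0.5556775  -0.76569224]
 [ 0.3742283   0.66806393 -0.64315144]] [-0.46941887  0.26549042  0.63069692]
wrist 61.52126377772764 320.6285007832466 201.08232696568382 [[ 0.33354026 -0.94273223 -0.00261589]
 [-0.89116056 -0.3161969   0.32534962]
 [-0.30754471 -0.10618602 -0.94559018]] [-0.62335771 -0.04031777  0.38055466]
{'t': 0.15, 'q': array([-1.34896939e+00,  5.32297708e-02,  1.61398762e+00,  2.64694247e-07,
        1.47599286e+00, -1.19006758e-01]), 'dq': array([-0.00099811, -0.00226918, -0.00526016,  0.00011885, -0.00138764,
       -0.00078447]), 'effort': array([ 4.30675500e-04, -3.94241881e+01, -3.70722127e+01, -4.64131585e-05,
        4.67227190e-03,  1.08488484e-05]), 'tool_pos': array([ 0.20883472, -0.58868391,  0.30292472]), 'tool_rot': array([-3.09449197e+00, -5.32518647e-01,  1.30090998e-04]), 'contact_force': array([ 0.43307524, -0.88599914, -0.56921103]), 'wrist_torque': array([-0.00051312,  0.00407542,  0.0356704 ]), 'grip_force': 0.0, 'opening': 0.085486431399253} 0.0726
```

View pics/scene0.png

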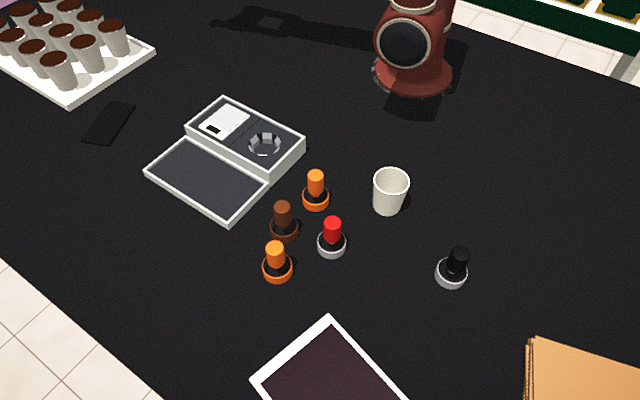

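View pics/side0.png

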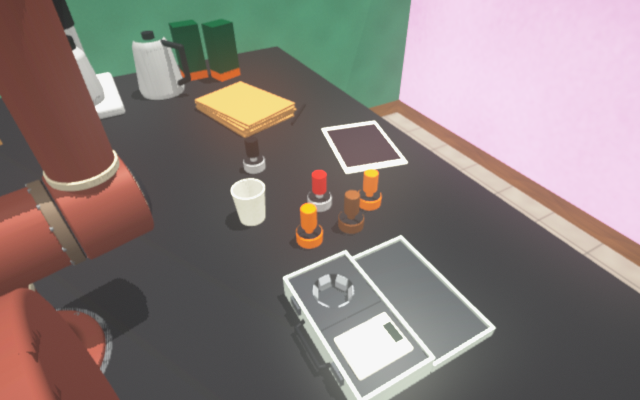

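The scene view shows the red tamper at about (332,235) and the cutout at (264,145). Orange, brown and orange look-alikes stand at (315,190), (283,220) and (276,262), the cup at (390,190) and the black tamper at (455,268). In the side view, red is at (319,188) and the cutout at (333,291).

```bash
cat > h.py <<'E'
import numpy as np, cv2
def K(v):
    f=200/np.tan(np.radians(v["vertical_fov"]/2)); return np.array([[f,0,v["cx"]],[0,f,v["cy"]],[0,0,1]])
def P(v): return K(v)@np.c_[v["R"],v["t"]]
def plane(v,p,z):
    R,t=np.array(v["R"]),np.array(v["t"]); c=-R.T@t; d=R.T@np.linalg.inv(K(v))@[p[0],p[1],1]
    return c+d*(z-c[2])/d[2]
def tri(v1,p1,v2,p2):
    X=cv2.triangulatePoints(P(v1),P(v2),np.float64(p1).reshape(2,1),np.float64(p2).reshape(2,1)).ravel(); return X[:3]/X[3]
def proj(v,X):
    x=P(v)@np.r_[X,1]; return x[:2]/x[2]
def blobs(img,lo,hi,amin=40):
    m=cv2.inRange(cv2.cvtColor(img,cv2.COLOR_BGR2HSV),np.array(lo),np.array(hi))
    n,_,s,c=cv2.connectedComponentsWithStats(m)
    return [(s[i].tolist(),c[i].round(1).tolist()) for i in range(1,n) if s[i][4]>=amin]
E
python3 - <<'E'
import pickle; from h import *
d=pickle.load(open("d0.pkl","rb"));np.set_printoptions(precision=4,suppress=True)
for n in("scene","side"):
    v=d[n];print(n)
    for nm,lo,hi in(("red",(0,200,150),(4,255,255)),("orange",(8,200,150),(20,255,255)),("brown",(5,120,50),(15,255,140))):
        print(nm,[b for b in blobs(v["image"],lo,hi,60) if 100<b[1][0]<420 and 100<b[1][1]<300])
s,e=d["scene"],d["side"]
print("cut rough",tri(s,(264,145),e,(333,291)),plane(s,(264,145),.045),plane(e,(333,291),.045))
for nm,a,b in(("red",(332,230),(319,182)),("o1",(315,182),(308,217)),("br",(282,213),(352,204)),("o2",(275,254),(371,181)),("black",(459,258),(252,148)),("cupbase",(388,208),(252,217))): print(nm,tri(s,a,e,b))
for nm,p in (("case",[(224,96),(305,137),(271,180),(185,125)]),): print([plane(s,q,.05)[:2] for q in p])
c=cv2.resize(s["image"][110:180,220:310],None,fx=6,fy=6,interpolation=2)
c2=cv2.resize(e["image"][255:325,285:380],None,fx=6,fy=6,interpolation=2)[:, :540]
w=cv2.resize(d["wrist"]["image"],(540,338)); 
cv2.imwrite("pics/c.png",cv2.resize(np.hstack([c,c2[:420]]),None,fx=.74,fy=.74))
E
```

```text
scene
red [([324, 216, 17, 27, 252], [330.4, 229.0])]
orange [([307, 174, 17, 23, 221], [314.9, 186.5]), ([302, 193, 27, 19, 189], [315.3, 204.8]), ([266, 245, 18, 24, 214], [275.6, 259.6]), ([262, 261, 30, 23, 182], [278.1, 276.8])]
brown [([273, 200, 19, 29, 267], [282.4, 216.8]), ([269, 220, 29, 23, 223], [284.3, 234.7])]
side
red []
orange []
brown [([70, 204, 79, 47, 815], [109.6, 227.7]), ([339, 220, 24, 12, 92], [348.0, 226.6])]
cut rough [ 0.4817 -0.1377  0.0407] [ 0.4838 -0.1342  0.045 ] [ 0.481  -0.1414  0.045 ]
red [0.6014 0.1278 0.0669]
o1 [0.5226 0.0334 0.067 ]
br [0.6242 0.0242 0.0659]
o2 [0.706  0.0704 0.0673]
black [0.5217 0.3515 0.0661]
cupbase [ 0.4439  0.1722 -0.0047]
[array([ 0.4128, -0.3184]), array([ 0.4135, -0.0694]), array([ 0.5591, -0.0539]), array([ 0.543 , -0.3239])]
```

View pics/c.png

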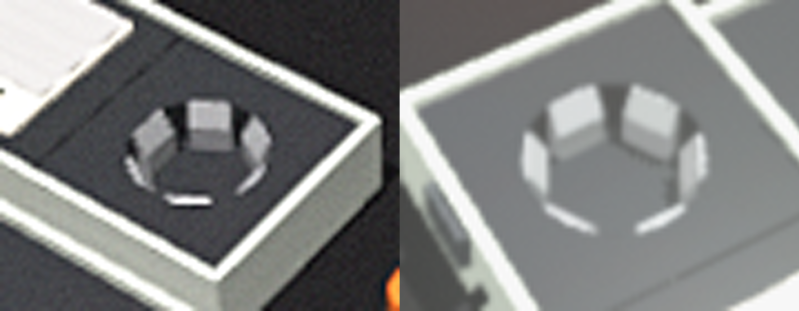

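The close-up shows the mouth ring centred at scene (264.6,144.3) and side (333.4,290.7), which puts it at about (0.482,-0.138). Handle heights triangulate to 0.066–0.067, as expected. I'll go over the cutout first, since it is on the way.

Emit:
drive_tool:
  rows:
    - [[0.034, -0.028, 0], 0]
    - [[0.034, -0.028, 0], 0]
    - [[0.034, -0.028, 0], 0]
    - [[0.034, -0.028, 0], 0]
    - [[0.034, -0.028, 0], 0]
    - [[0.034, -0.028, 0], 0]
    - [[0.034, -0.028, 0], 0]
    - [[0.034, -0.028, 0], 0]
    - [[0.034, -0.028, 0], 0]
    - [[0.034, -0.028, 0], 0]

```text
t: 1.15
tool_pos: [0.4362, -0.2098, 0.3038]
tool_rot: [3.096, 0.532, 0.0]
contact_force: [1.3, -0.7, -0.6]
opening: 0.0853
grip_force: 0.0
```

Emit:
drive_tool:
  rows:
    - [[0.034, -0.028, 0], 0]
    - [[0.034, -0.026, 0], 0]
    - [[0, 0, 0], 0]
    - [[0, 0, 0], 0]

```text
t: 1.55
tool_pos: [0.4819, -0.1371, 0.3035]
tool_rot: [-3.095, -0.536, 0.002]
contact_force: [-0.2, -0.0, -0.1]
opening: 0.0856
grip_force: 0.0
```

Run:
```python
from station import ctrl, vision
import pickle; from h import *
v=vision.get_image("wrist"); pickle.dump(v,open("w1.pkl","wb")); cv2.imwrite("pics/w1.png",v["image"])
o=ctrl.get_obs();print(o["tool_pos"],o["tool_rot"],proj(v,[.482,-.138,.045]))
```

```text
[ 0.481566   -0.13792183  0.30354372] [ 3.09588919e+00  5.33486606e-01 -1.39575586e-03] [322.17491182 175.19666205]
```

View pics/w1.png

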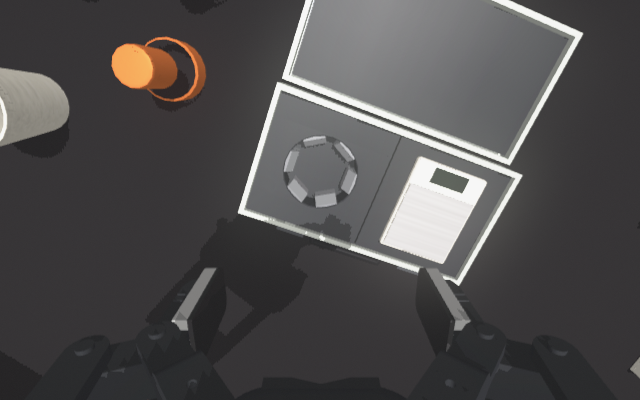

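The wrist view shows the ring at rows 135–208 and columns 283–358, centred at (320.5,171.5). Next, over the red tamper.

Emit:
drive_tool:
  rows:
    - [[0.025, -0.026, 0], 0]
    - [[0.025, -0.026, 0], 0]
    - [[0.025, -0.026, 0], 0]
    - [[0.025, -0.026, 0], 0]
    - [[0.025, -0.026, 0], 0]
    - [[0.025, -0.026, 0], 0]
    - [[0.025, -0.026, 0], 0]
    - [[0.025, -0.028, 0], 0]
    - [[0, 0, 0], 0]
    - [[0, 0, 0], 0]

```text
t: 2.6
tool_pos: [0.6002, 0.1258, 0.3035]
tool_rot: [3.096, 0.531, -0.002]
contact_force: [0.1, 0.1, 0.8]
opening: 0.0857
grip_force: 0.0
```

Run:
```python
from station import ctrl, vision
import pickle; from h import *
w=pickle.load(open("w1.pkl","rb")); print("cut",plane(w,(320.5,171.5),.045))
g=cv2.cvtColor(w["image"],cv2.COLOR_BGR2GRAY)[125:218,272:368]; m=(g>110).astype(np.uint8)
n,l,s,_=cv2.connectedComponentsWithStats(m); keep=[i for i in range(1,n) if 30<s[i][4]<500]; pts=np.argwhere(np.isin(l,keep))[:,::-1]
h=cv2.convexHull(pts.astype(np.int32)); E=cv2.fitEllipse(h); print(E,plane(w,np.array(E[0])+(272,125),.045), s[keep].tolist())
v=vision.get_image("wrist"); pickle.dump(v,open("w2.pkl","wb")); cv2.imwrite("pics/w2.png",v["image"])
o=ctrl.get_obs();print(o["tool_pos"],o["tool_rot"],proj(v,[.6014,.1278,.092]))
print(blobs(v["image"],(0,150,80),(5,255,255),200),blobs(v["image"],(172,150,80),(180,255,255),200))
```

```text
cut [ 0.48502126 -0.13514082  0.045     ]
((50.3062744140625, 58.181968688964844), (45.988861083984375, 67.70675659179688), 77.62774658203125) [ 0.47421282 -0.14092922  0.045     ] [[69, 41, 16, 28, 259], [15, 50, 21, 28, 317], [43, 64, 22, 19, 342]]
[0.60008848 0.12537536 0.30359662] [ 3.09604702e+00  5.29955717e-01 -1.23374534e-03] [319.51137971 186.72718581]
[([301, 156, 38, 46, 441], [318.9, 168.5])] []
```

View pics/w2.png

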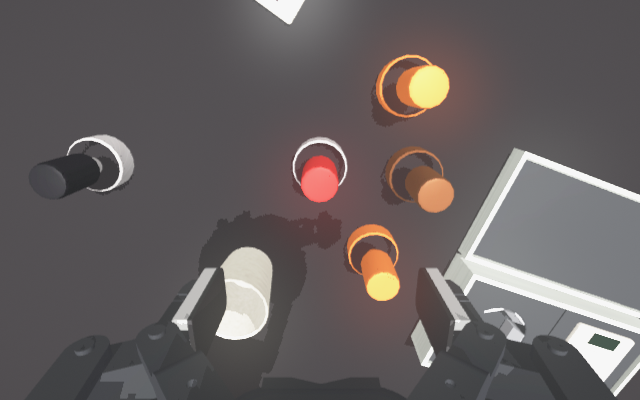

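The wrist view shows the red handle's top disc near (320,183) and its base ring near (320,167).

Run:
```python
import pickle; from h import *
v=pickle.load(open("w2.pkl","rb")); im=v["image"]
m=cv2.inRange(im,np.array([60,60,180]),np.array([200,160,255])); 
n,l,s,c=cv2.connectedComponentsWithStats(m); 
for i in range(1,n):
    if s[i][4]>200 and 280<c[i][0]<360: print(s[i],c[i],plane(v,c[i],.092))
print(plane(v,(320,183),.092),plane(v,(320,166),.028))
```

```text
[ 300  156   39   47 1393] [319.28571429 179.2189519 ] [0.60770147 0.13022171 0.092     ]
[0.60471305 0.12851663 0.092     ] [0.60478904 0.12868757 0.028     ]
```

Emit:
drive_tool:
  rows:
    - [[0.004, -0.001, 0.03], 0]
    - [[0, 0, 0.04], 0]
    - [[0, 0, 0.04], 0]
    - [[0, 0, 0.03], 0]
    - [[0, 0, 0.02], 0]
    - [[0, 0, 0.015], 0]
    - [[0, 0, 0.008], 0]
    - [[0, 0, 0], 0]
    - [[0, 0, 0], 0]

```text
t: 3.55
tool_pos: [0.6043, 0.1289, 0.1222]
tool_rot: [3.096, 0.532, 0.003]
contact_force: [0.6, 0.1, 1.0]
opening: 0.0853
grip_force: 0.0
```

Run:
```python
from station import ctrl, vision
import pickle; from h import *
v=vision.get_image("wrist"); pickle.dump(v,open("w3.pkl","wb")); cv2.imwrite("pics/w3.png",v["image"])
o=ctrl.get_obs();print(o["tool_pos"],o["tool_rot"],o["contact_force"])
```

```text
[0.60449404 0.1290714  0.12254231] [3.09595226 0.53228337 0.00417495] [-0.00165275 -0.02127351  0.63355552]
```

View pics/w3.png

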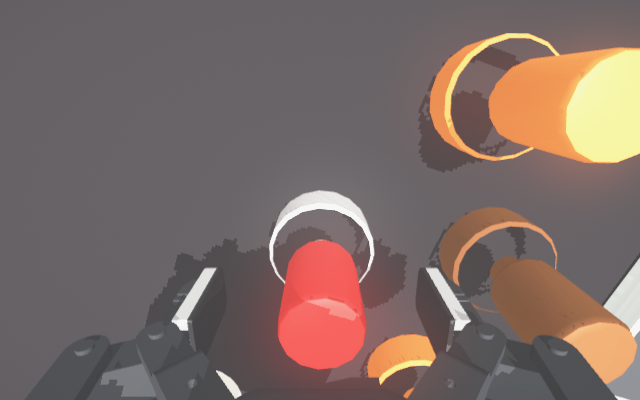

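The handle is centred between the fingers (column 322 against about 321.5). Closing.

Emit:
drive_tool:
  rows:
    - [[0, 0, 0.001], 0]
    - [[0, 0, 0], 0]
    - [[0, 0, 0], 0]
    - [[0, 0, 0], 0]
    - [[0, 0, 0], 0]
    - [[0, 0, 0], 0]
    - [[0, 0, 0], 0]
    - [[0, 0, 0], 0]
    - [[0, 0, 0], 0]
    - [[0, 0, 0], 0]
  jaw: 1
  grip_force: 80

```text
t: 4.6
tool_pos: [0.6039, 0.1291, 0.1204]
tool_rot: [3.096, 0.533, 0.001]
contact_force: [-0.4, -1.7, 5.0]
opening: 0.0325
grip_force: 79.2
```

Run:
```python
import pickle; from h import *
v=pickle.load(open("w3.pkl","rb"))
print(plane(v,(322,332),.092)-[.6045,.1291,0],plane(v,(322,245),.028)-[.6045,.1291,0])
```

```text
[0.00129882 0.00023081 0.092     ] [0.00407727 0.00096934 0.028     ]
```

Emit:
drive_tool:
  rows:
    - [[0, 0, -0.01], 0]
    - [[0, 0, -0.02], 0]
    - [[0, 0, -0.03], 0]
    - [[0, 0, -0.03], 0]
    - [[0, 0, -0.03], 0]
    - [[0, 0, -0.01], 0]
    - [[0, 0, 0], 0]

```text
t: 5.3
tool_pos: [0.6039, 0.1294, 0.251]
tool_rot: [-3.096, -0.533, -0.004]
contact_force: [0.7, 0.2, -3.6]
opening: 0.0322
grip_force: 79.7
```

Emit:
drive_tool:
  rows:
    - [[-0.012, 0.012, 0], 0]
    - [[-0.025, 0.026, 0], 0]
    - [[-0.029, 0.03, 0], 0]
    - [[-0.029, 0.03, 0], 0]
    - [[-0.029, 0.03, 0], 0]
    - [[-0.029, 0.03, 0], 0]
    - [[-0.025, 0.027, 0], 0]
    - [[-0.015, 0.016, 0], 0]
    - [[-0.008, 0.009, 0], 0]
    - [[0, 0, 0], 0]

```text
t: 6.3
tool_pos: [0.4829, -0.1368, 0.2479]
tool_rot: [-3.095, -0.529, 0.004]
contact_force: [0.0, 1.2, -2.9]
opening: 0.0323
grip_force: 80.0
```

Emit:
drive_tool:
  rows:
    - [[0, 0, 0.03], 0]
    - [[0, 0, 0.02], 0]
    - [[0, 0, 0.01], 0]
    - [[0, 0, 0], 0]
    - [[0, 0, 0], 0]

```text
t: 6.8
tool_pos: [0.4848, -0.1355, 0.1904]
tool_rot: [3.096, 0.534, 0.001]
contact_force: [0.7, -0.0, -3.2]
opening: 0.0327
grip_force: 80.1
```

Run:
```python
from station import ctrl, vision
import pickle; from h import *
d={n:vision.get_image(n) for n in("wrist","scene","side")}; pickle.dump(d,open("d4.pkl","wb"))
o=ctrl.get_obs();print(o["tool_pos"],o["tool_rot"],o["contact_force"],o["wrist_torque"])
s=d["scene"]["image"][80:190,190:340];e=d["side"]["image"][200:330,260:410]
a=np.vstack([cv2.resize(s,(390,286)),cv2.resize(e,(390,300))[:286]]); w=cv2.resize(d["wrist"]["image"],(400,250)); w=np.vstack([w,np.zeros((322,400,3),np.uint8)])
cv2.imwrite("pics/d4.png",np.hstack([a,w]))
```

```text
[ 0.48516793 -0.13606324  0.19143067] [3.0946468  0.53306123 0.00354398] [-0.95804805 -0.36044553 -2.36928824] [ 0.05788473 -0.01966254  0.02445971]
```

View pics/d4.png

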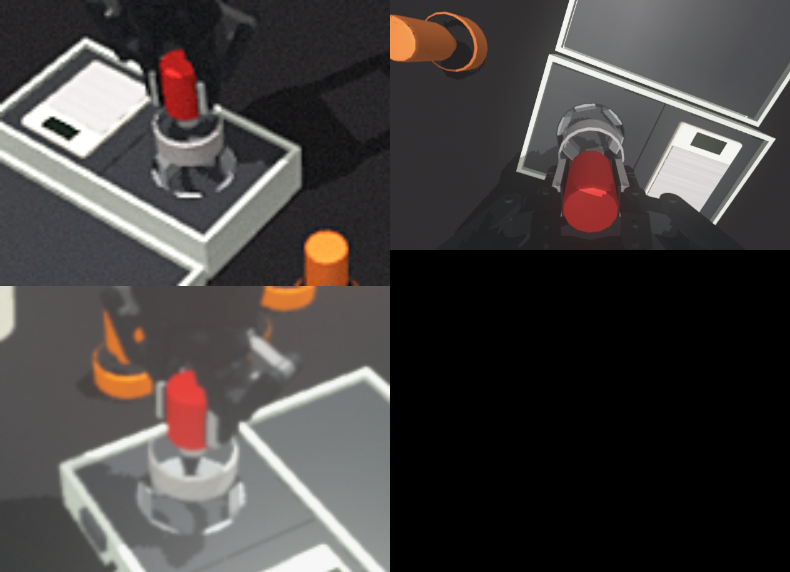

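The tamper hangs upright over the cutout. In the scene crop, the base spans columns 153–222 and the ring 151–236; in the side crop, 149–239 and 137–245. I'll solve the lateral offset from these columns.

Run:
```python
import pickle; from h import *
from scipy.optimize import fsolve
d=pickle.load(open("d4.pkl","rb")); s,e=d["scene"],d["side"]
# steel base extents from bright low-saturation rows, refine columns at the base band
def band(v,r0,r1,c0,c1):
    g=cv2.cvtColor(v["image"],cv2.COLOR_BGR2GRAY)
    return [(r,*(np.where(g[r,c0:c1]>95)[0][[0,-1]]+c0)) for r in range(r0,r1) if (g[r,c0:c1]>95).any()]
print(band(s,126,142,240,290)); print(band(e,264,282,300,370))
f=lambda a,b,z: fsolve(lambda p:[proj(s,[*p,z])[0]-a, proj(e,[*p,z])[0]-b],[.484,-.137])
print("base",f(262.1,334.6,.085),"cut",f(264.5,333.4,.045))
```

```text
[(126, np.int64(248), np.int64(285)), (127, np.int64(248), np.int64(287)), (128, np.int64(249), np.int64(289)), (129, np.int64(249), np.int64(289)), (130, np.int64(249), np.int64(289)), (131, np.int64(249), np.int64(289)), (132, np.int64(250), np.int64(274)), (133, np.int64(250), np.int64(274)), (134, np.int64(250), np.int64(275)), (135, np.int64(250), np.int64(274)), (136, np.int64(250), np.int64(274)), (137, np.int64(250), np.int64(277)), (138, np.int64(251), np.int64(278)), (139, np.int64(250), np.int64(279)), (140, np.int64(250), np.int64(279)), (141, np.int64(250), np.int64(280))]
[(264, np.int64(308), np.int64(369)), (265, np.int64(306), np.int64(369)), (266, np.int64(304), np.int64(369)), (267, np.int64(302), np.int64(369)), (268, np.int64(300), np.int64(369)), (269, np.int64(300), np.int64(369)), (270, np.int64(300), np.int64(369)), (271, np.int64(300), np.int64(369)), (272, np.int64(300), np.int64(369)), (273, np.int64(300), np.int64(369)), (274, np.int64(300), np.int64(369)), (275, np.int64(300), np.int64(369)), (276, np.int64(300), np.int64(369)), (277, np.int64(300), np.int64(369)), (278, np.int64(302), np.int64(369)), (279, np.int64(302), np.int64(369)), (280, np.int64(301), np.int64(369)), (281, np.int64(301), np.int64(369))]
base [ 0.49134984 -0.12875098] cut [ 0.4899343  -0.12777432]
```

The offset is 1.5 mm or less, within the lips' lead-in. Descending.

Emit:
drive_tool:
  rows:
    - [[0, 0, 0.01], 0]
    - [[0, 0, 0.008], 0]
    - [[0, 0, 0.005], 0]
    - [[0, 0, 0.004], 0]
    - [[0, 0, 0.003], 0]
    - [[0, 0, 0.002], 0]
    - [[0, 0, 0], 0]

```text
t: 7.65
tool_pos: [0.4842, -0.1359, 0.1576]
tool_rot: [-3.096, -0.533, 0.001]
contact_force: [0.3, -0.1, -3.4]
opening: 0.0322
grip_force: 80.1
```

Emit:
drive_tool:
  rows:
    - [[0, 0, 0.002], 0]
    - [[0, 0, 0.002], 0]
    - [[0, 0, 0], 0]

```text
t: 7.95
tool_pos: [0.4845, -0.1359, 0.154]
tool_rot: [-3.096, -0.533, -0.001]
contact_force: [1.7, 0.7, -3.0]
opening: 0.0325
grip_force: 80.1
```

Emit:
drive_tool:
  rows:
    - [[0, 0, 0.002], 0]
    - [[0, 0, 0.002], 0]
    - [[0, 0, 0], 0]

```text
t: 8.25
tool_pos: [0.485, -0.1361, 0.151]
tool_rot: [3.095, 0.533, 0.002]
contact_force: [-0.8, 1.3, 4.1]
opening: 0.0325
grip_force: 80.4
```

Emit:
drive_tool:
  rows:
    - [[0, 0, 0.002], 0]
    - [[0, 0, 0.002], 0]
    - [[0, 0, 0], 0]

```text
t: 8.55
tool_pos: [0.4844, -0.136, 0.1457]
tool_rot: [3.096, 0.533, 0.001]
contact_force: [0.9, 1.2, 0.5]
opening: 0.0326
grip_force: 80.7
```

Emit:
drive_tool:
  rows:
    - [[0, 0, 0.002], 0]
    - [[0, 0, 0.002], 0]
    - [[0, 0, 0], 0]

```text
t: 8.85
tool_pos: [0.4842, -0.1359, 0.1414]
tool_rot: [-3.096, -0.533, 0.0]
contact_force: [2.5, 0.2, -0.6]
opening: 0.0323
grip_force: 80.7
```

Emit:
drive_tool:
  rows:
    - [[0, 0, 0.002], 0]
    - [[0, 0, 0.001], 0]
    - [[0, 0, 0], 0]

```text
t: 9.15
tool_pos: [0.4842, -0.1359, 0.1387]
tool_rot: [-3.096, -0.533, 0.0]
contact_force: [1.0, 0.1, -0.7]
opening: 0.0322
grip_force: 80.7
```

Nearly home; I'll press in 1 mm steps until the floor reacts.

Emit:
drive_tool:
  rows:
    - [[0, 0, 0.001], 0]
    - [[0, 0, 0], 0]

```text
t: 9.35
tool_pos: [0.4843, -0.1359, 0.1378]
tool_rot: [3.096, 0.533, -0.0]
contact_force: [0.5, 0.4, 0.2]
opening: 0.0323
grip_force: 80.7
```

Emit:
drive_tool:
  rows:
    - [[0, 0, 0.001], 0]
    - [[0, 0, 0], 0]

```text
t: 9.55
tool_pos: [0.4844, -0.136, 0.1374]
tool_rot: [-3.096, -0.533, 0.0]
contact_force: [-0.1, 0.8, 4.5]
opening: 0.0323
grip_force: 81.2
```

Emit:
drive_tool:
  rows:
    - [[0, 0, 0.001], 0]
    - [[0, 0, 0], 0]

```text
t: 9.75
tool_pos: [0.4845, -0.136, 0.1373]
tool_rot: [-3.096, -0.533, 0.001]
contact_force: [-3.7, 2.6, 10.5]
opening: 0.0324
grip_force: 81.7
```

Emit:
drive_tool:
  rows:
    - [[0, 0, 0.001], 0]
    - [[0, 0, 0], 0]

```text
t: 9.95
tool_pos: [0.4847, -0.1361, 0.1373]
tool_rot: [-3.096, -0.533, 0.001]
contact_force: [-6.4, 3.4, 15.6]
opening: 0.0328
grip_force: 82.2
```

The TCP has stopped at 0.1373 while the force climbs, so the base is on the hard floor (expected 0.1378). Relieving, opening, then checking.

Emit:
drive_tool:
  rows:
    - [[0, 0, -0.002], 0]
    - [[0, 0, 0], 0]

```text
t: 10.15
tool_pos: [0.4844, -0.136, 0.1374]
tool_rot: [3.096, 0.533, 0.0]
contact_force: [0.0, 2.0, 6.2]
opening: 0.0325
grip_force: 80.4
```

Emit:
drive_tool:
  rows:
    - [[0, 0, 0], 0]
    - [[0, 0, 0], 0]
    - [[0, 0, 0], 0]
    - [[0, 0, 0], 0]
    - [[0, 0, 0], 0]
    - [[0, 0, 0], 0]
    - [[0, 0, 0], 0]
    - [[0, 0, 0], 0]
  jaw: 0

```text
t: 10.95
tool_pos: [0.4843, -0.1359, 0.1369]
tool_rot: [3.096, 0.533, 0.0]
contact_force: [-0.3, 0.3, 0.2]
opening: 0.0852
grip_force: 0.0
```

Emit:
drive_tool:
  rows:
    - [[0, 0, -0.01], 0]
    - [[0, 0, -0.02], 0]
    - [[0, 0, -0.03], 0]
    - [[0, 0, -0.04], 0]
    - [[0, 0, -0.04], 0]
    - [[0, 0, -0.02], 0]
    - [[0, 0, 0], 0]
    - [[0, 0, 0], 0]

```text
t: 11.75
tool_pos: [0.4843, -0.1359, 0.2973]
tool_rot: [3.096, 0.533, 0.001]
contact_force: [-0.4, 0.1, 0.4]
opening: 0.0856
grip_force: 0.0
```

Run:
```python
from station import ctrl, vision
import pickle; from h import *
d={n:vision.get_image(n) for n in("wrist","scene","side")}; pickle.dump(d,open("d5.pkl","wb"))
o=ctrl.get_obs();print(o["t"],o["tool_pos"],o["opening"])
s=d["scene"]["image"][80:230,190:350];e=d["side"]["image"][200:330,260:410];w=d["wrist"]["image"][60:320,160:480]
a=np.vstack([cv2.resize(s,(320,300)),cv2.resize(e,(320,277))]); w=np.vstack([cv2.resize(w,(480,390)),cv2.resize(d["scene"]["image"],(300,187))[:, :].copy() if 0 else cv2.copyMakeBorder(cv2.resize(d["scene"]["image"],(299,187)),0,0,0,181,0)])
cv2.imwrite("pics/d5.png",np.hstack([a,w]))
```

```text
11.9 [ 0.48354225 -0.13560715  0.29484403] 0.0852874191202284
```

View pics/d5.png

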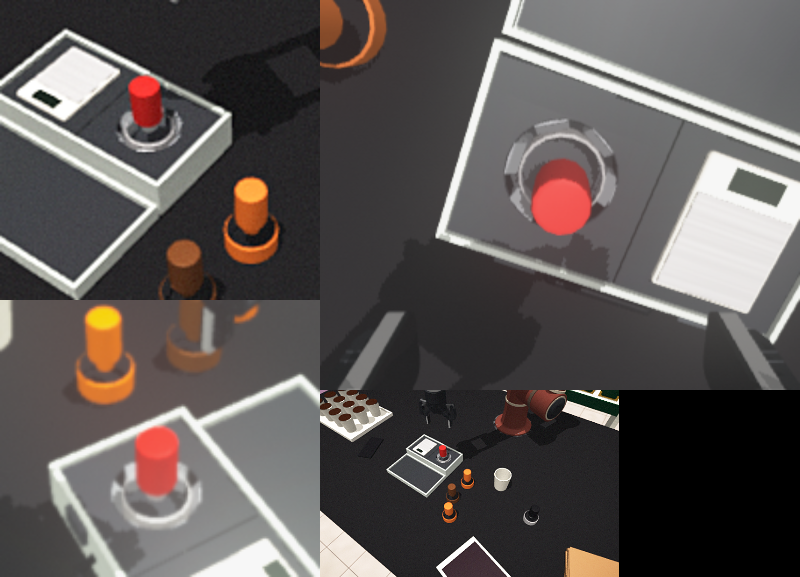

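The tamper stands upright, its steel ring flush inside the lips (wrist crop, ring about (562,168)), and the bystanders are where they were. I'll check the height once and hand in if it is good.

Run:
```python
from station import ctrl
import pickle; from h import *
d0=pickle.load(open("d0.pkl","rb"));d=pickle.load(open("d5.pkl","rb"))
def red(v):
    im=v["image"].astype(int); m=((im[...,2]>110)&(im[...,2]>2.2*im[...,1])&(im[...,2]>2.2*im[...,0])&(abs(im[...,1]-im[...,0])<40)).astype(np.uint8); m[:, :200]=0;m[:,370:]=0;m[:100]=0
    n,l,s,c=cv2.connectedComponentsWithStats(m); i=1+s[1:,4].argmax(); x,y,w,h,_=s[i]; return (x+(w-1)/2,y+(h-1)/2),(w,h)
X=[]
for q in(d0,d):
    a,b=red(q["scene"]),red(q["side"]); X.append(tri(q["scene"],a[0],q["side"],b[0])); print(a,b,X[-1])
dz=X[1][2]-X[0][2]; print("rise",dz)
if abs(dz-.017)<.003: print(ctrl.finish_job())
```

```text
((np.float64(332.0), np.float64(228.5)), (np.int32(19), np.int32(28))) ((np.float64(319.0), np.float64(181.5)), (np.int32(15), np.int32(24))) [0.60033042 0.12665382 0.06961222]
((np.float64(262.0), np.float64(130.5)), (np.int32(17), np.int32(26))) ((np.float64(333.0), np.float64(275.0)), (np.int32(19), np.int32(31))) [ 0.48106578 -0.13834182  0.08572223]
rise 0.01611000759461248
the job is handed in; nothing more can be done
None
```

The red-handled tamper is pressed home in the round foam cutout, upright, flush and released; the black tamper and cup were left where they stood, and the job was handed in at about 12 s of the 40 s allowed.

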